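# Shut off the torch gas under the bench hatch

## Task

Shut off the torch's gas: lift the recessed hatch of the valve box off its seat and slide it along its channels until the well is fully uncovered, then turn the valve lever inside fully to its shut stop (a quarter turn, across to point along the box towards the parking deck). Then slide the hatch back until it lies fully down and flush in its seat, leaving the other things on the bench where they are.

Things in the scene. Friction and masses are not known exactly. Their poses are not given: they have to be found in the camera images.
- valve_box: Grey steel box fixed to the bench, 150 (x) by 308 (y) by 113 mm high; bolt flanges at its foot, 190 mm across in x. Origin at bench height, near the middle; z up, y along the box and its channels, from the well to the parking deck. Box coordinates (mm) below are in this frame. End stops at y -145 and y 139, 106 high.
- seat (a point): Centre of the hatch's seat, box x 0, y -77, z 82: a ledge round the well, 8 mm below the deck, in a recess y -145 to -9. The clear opening inside the ledge is x -51 to 51, y -135 to -19; the well's floor is at z 20. The hatch, pushed back from the deck, tips into the recess by itself and drops flush once pushed up to the end stop at y -145.
- deck (a point): Centre of the flat parking deck's top, box x 0, y 65, z 90; the deck spans y -9 to 139. Along deck and seat run the channels: walls with inner faces at x -63 and 63, and lips over them that reach in to x -53 and 53, underside z 108, top z 113. So the hatch can rise 18 mm from its seat but not come out; it must rise over 8 mm to slide on to the deck.
- hatch: Loose aluminium plate 120 (x) by 130 (y) by 8 mm thick, about 0.4 kg, with a dark bridge handle. Origin at the centre of its underside, z up, axes as the box's. Seated: origin at box y -77 (3 mm play each way), z 82, its top flush with the deck at z 90. Parked against the far stop: box y 74, z 90.
- hatch_handle (a point): Centre of the handle's bar: a straight square bar 76 mm long along the hatch's x, 10 mm by 10 mm in section, centred 41 mm above the hatch's underside (33 mm above its top; 28 mm clear beneath the bar), on a leg near each end. It can be pinched from above across y, hooked, or pushed along y.
- valve (a joint): Angle of the quarter-turn valve lever in the well: 0 = lever points along the box's +x (gas open), 1.571 = points along the box's +y (gas shut, stop). Turns counter-clockwise seen from above, stays where it is left; about 2 to 3 N at its end moves it. Starts between 0 and 0.25.
- valve_pivot (a point): Top of the lever on its upright axis, box x -30, y -82, z 76.
- valve_tip (a point): Top of the lever's free end, 58 mm from the axis. The lever is a flat steel bar 12 mm wide and 16 mm tall, from z 60 to z 76 in the box, reached from above with the hatch away; beneath it is the brass valve body.
- torch: Bystander: torch on a square foot, 120 by 100 mm and about 160 mm tall, origin under the foot.
- tumbler: Bystander: glass tumbler, 72 mm across, 85 mm tall, origin under its centre.
- marver: Bystander: black paddle 90 by 60 by 12 mm with a thin handle 140 mm long towards its -x, origin under the plate's centre.
- mandrel_block: Bystander: dark block 50 by 120 by 35 mm with five thin steel rods standing up to 140 mm, origin under its centre.
There are look-alikes about, which are no part of the job. What is shaped like the hatch but blue or yellow is not meant.

How it is judged (in metres and radians):
On the way, in this order (a step that is already met when the one before it is completed fails the run):
1. the hatch has been lifted out and slid along the channels so that the well is uncovered (y of hatch in the frame of valve_box above 0.042 m), for 0.2 s.
2. the valve lever is turned to its shut stop while the hatch is open (value of joint valve above 1.42 rad and y of hatch in the frame of valve_box above 0.03 m), for 0.2 s.
At the end, for the whole second after the job is handed in: the valve lever stands at its shut stop (past 1.42 rad) and the hatch lies at rest in its seat, flush (within 2 mm of seated height, level within 0.03 rad, within 6 mm of the seat's centre along the box) (value of joint valve above 1.42 rad and z of hatch in the frame of valve_box between 0.079 and 0.084 m and y of hatch in the frame of valve_box between -0.083 and -0.071 m and angle between hatch's own z axis and vertical below 0.03 rad and linear speed of hatch below 0.01 m/s); the robot touches nothing.
It fails at once if a bystander (torch, tumbler, marver or mandrel block) was moved more than 20 mm (distance of any of torch, tumbler, marver, mandrel_block from where it was at the start of the episode above 0.02 m).
It also fails if it takes over 64 s, if anything falls off the work surface, if the arm or the gripper's body presses on something with over 40 N, if the wrist force passes 120 N, or if a joint passes its speed limit or range.

## Robot

A 6-joint arm with a two-finger parallel gripper is mounted at the origin on the work surface. World frame = base frame: x ahead of the robot, y to its left, z up, the work surface at z = 0. Lengths are in mm, angles in rad, forces in N, time in s.
With the tool pointing down it reaches from about 250 to 800 mm from the base axis. Payload 8.5 kg.
Tool frame: the origin (TCP) lies on the mounting face of the last link; the fingertips stand 173 mm ahead of it and the grasp point (between the pads) lies 155 mm ahead of it; z points along the fingers, y is the line along which they close (so a half turn about z gives the same grasp; the last joint's range is limited). The gripper opens to 85 mm and grips with 20 to 120 N. Pads are 22 mm wide; open, the fingers measure 114 mm over their backs; the gripper's body (76 mm by 85 mm) begins 54 mm behind the grasp point. The pads swing forward as they close: fully open they stand 13 mm farther back than shut.
Start: joints at [-1.145, 0.238, -0.013, 1.319, 0, 1.571], TCP at [216.838, -478.099, 404.676] pointing down, gripper open.
Joint ranges: [-2.66, 2.66], [-1.03, 1.9], [-1.14, 1.46], [-1.82, 2.27], [-1.45, 1.34], [-3.14, 3.14]. Speed limits (rad/s): [2.22, 2.22, 2.79, 3.14, 3.14, 3.14].

## Interface

Orientations are given as a unit quaternion [w, x, y, z].
In Python, from station import manip, vision gives the robot as it stands.
- The arm moves only by the tool servo_tool, never from a script. Its argument "deltas" is a list of rows, each a list of 6 numbers: the shift along the world's x, y, z scaled (see below), then the turn, a rotation vector about the world's x, y, z scaled (see below). In form: [[tx, ty, tz, rx, ry, rz], ...]. A call has exactly 5 rows; each row is the pose to reach, as a shift and turn from the pose commanded when the call began, turning the shorter way round; what a row does not reach only later rows make up. The controller multiplies each number of a shift by 15 cm and each number of a turn by 2 pi rad. A row lasts 1/8 s, in which the tool goes at most 62.5 mm and 10.7 degrees, less where a joint would pass 70% of its speed; a pose out of reach is approached as far as the arm can. A call with a number of a shift or a turn outside -1 to 1 is refused whole. A call with a gripper value outside its range is refused whole. "claw" is the closure, from 0 (fully open) to 1 (shut), set as the call begins (left out, the last holds). The fingers move at their own pace and stop on an object; "newtons" is the grip in N (left out, the last holds). Time passes only in rows, so rows that repeat a pose let the fingers close, or fill a call up. It gives the time, the measured TCP pose, the force, the opening and the grip force at its end, in the units of the state.
- manip.read_state(): the state, without advancing time (a new reading comes with each control period).
- vision.get_image(name): name is "scene" or "top" or "wrist"; returns a dict with "frame" (384x512x3 uint8, red, green, blue), "fx", "fy", "cx", "cy" (pixels), "dist_coeffs" ([k1, k2, p1, p2, k3] as OpenCV has them; the pictures are not rectified), "origin" and "attitude" of the camera in the world. Camera axes: x right, y up, looking along -z (the intrinsics and any distortion apply to the point x, -y, -z); pixel columns grow to the right and rows downward; lengths in mm; the calibration is good to about 2 mm. A picture is of the moment at which its call begins. There is no depth.
- manip.finish_job(): hands the job in; it is judged then, once.
The state is a dict: "clock": time; "qpos": joint angles; "qvel": joint speeds; "effort": joint torques, N m; "tcp_pos": TCP position; "orientation": TCP orientation; "ft_force": force on the tool from outside, world axes, zero at the start; "torque": the same for the moment, N m; "opening": finger opening in mm; "grip_force": force on a finger pad.
Only numpy, scipy, OpenCV 4.12 (cv2) and the standard library are available. Lean on these libraries where they do the work, as an engineer would, in place of code of your own. Each camera call takes 0.05 s, during which the arm holds its last target. There are 200 camera calls.

## Working session

There is one attempt and no reset: what is moved stays moved. The work goes in short steps, Python scripts to look and compute and a tool call to move; the robot and the scene stay as the last step left them, time stands still between calls to the robot, and variables do not carry over. Pictures are saved under pics/ and viewed, at most 10 in all, crops included, and the job is handed in when it is done.

Besides the shell and the picture viewer there is one more tool, called after "Call:" as name(argument=value, ...) on one line, values as JSON. servo_tool: Moves the arm, as the interface text tells. Its arguments: {"type":"object","properties":{"deltas":{"type":"array","items":{"type":"array","items":{"type":"number"}}},"claw":{"type":"number"},"newtons":{"type":"number"}},"required":["deltas"]}

```bash
mkdir -p pics
cat > h.py <<'E'
import numpy as np,cv2
from scipy.spatial.transform import Rotation as R
from station import manip,vision
def rot(a):
    a=np.array(a,float)
    return a if a.shape==(3,3) else R.from_quat([a[1],a[2],a[3],a[0]]).as_matrix()
def K(im): return np.array([[im['fx'],0,im['cx']],[0,im['fy'],im['cy']],[0,0,1.]])
def ray(im,px,z):
    "pixels -> world points at height z"
    p=cv2.undistortPoints(np.array(px,float).reshape(-1,1,2),K(im),np.array(im['dist_coeffs'],float)).reshape(-1,2)
    d=np.c_[p[:,0],-p[:,1],-np.ones(len(p))]@rot(im['attitude']).T
    o=np.array(im['origin'],float)
    return o+d*((z-o[2])/d[:,2])[:,None]
def proj(im,P):
    q=(np.array(P,float).reshape(-1,3)-im['origin'])@rot(im['attitude'])
    q=q*[1,-1,-1]
    return cv2.projectPoints(q,np.zeros(3),np.zeros(3),K(im),np.array(im['dist_coeffs'],float))[0].reshape(-1,2)
def save(im,n,crop=None,s=1):
    f=im['frame'][:,:,::-1]
    if crop: f=f[crop[1]:crop[3],crop[0]:crop[2]]
    cv2.imwrite('pics/'+n,cv2.resize(f,None,fx=s,fy=s,interpolation=cv2.INTER_CUBIC))
E
python3 - <<'E'
from h import *
for n in ('scene','top'):
    im=vision.get_image(n); save(im,n+'0.png',s=1.5); print(n,im['origin'],im['attitude'],im['fx'])
print(manip.read_state())
E
```

```text
scene [1217.5794977   -47.16025487 1118.70593356] [0.7193444  0.20957458 0.18385275 0.6362549 ] 408.89226867214273
top [ 512.85303364   31.01903459 1077.2317901 ] [-0.69843827 -0.02324064  0.02289196  0.71492644] 353.13957079293476
{'clock': 0.1, 'qpos': array([-1.14500952e+00,  2.38754537e-01, -1.41476157e-02,  1.31919900e+00,
        1.19093263e-06,  1.57082594e+00]), 'qvel': array([ 0.00010452, -0.0010738 ,  0.00215392, -0.00244094, -0.00208208,
       -0.00062358]), 'effort': array([-3.21120342e-04, -5.39720356e+01,  3.46999454e+01,  1.33552417e-02,
       -3.39004089e-05,  3.10019436e-05]), 'tcp_pos': array([ 216.78920347, -478.00218091,  404.13275303]), 'orientation': array([-6.37806400e-04,  9.77426583e-01,  2.11274345e-01, -1.37274744e-04]), 'ft_force': array([ 0.5446979 ,  0.22961551, -0.82790507]), 'torque': array([ 0.01843305, -0.03180815,  0.03147545]), 'grip_force': 0.0, 'opening': 85.45421712087983}
```

View pics/top0.png

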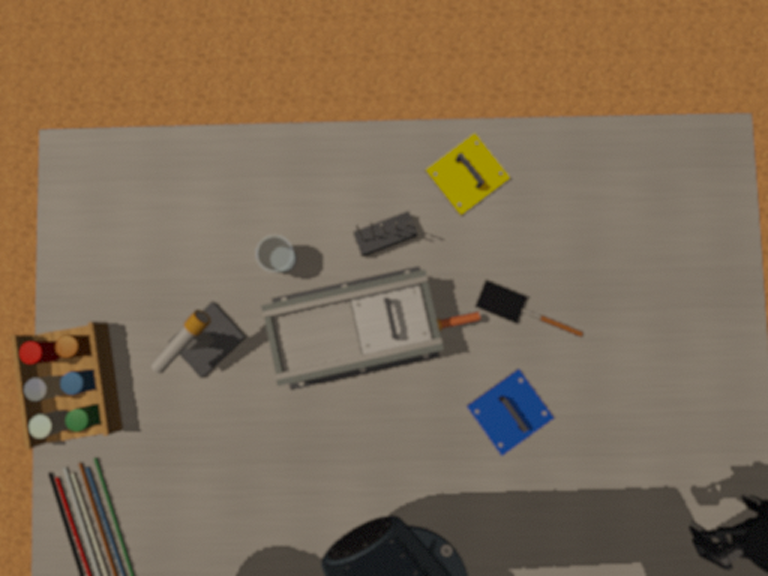

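View pics/scene0.png

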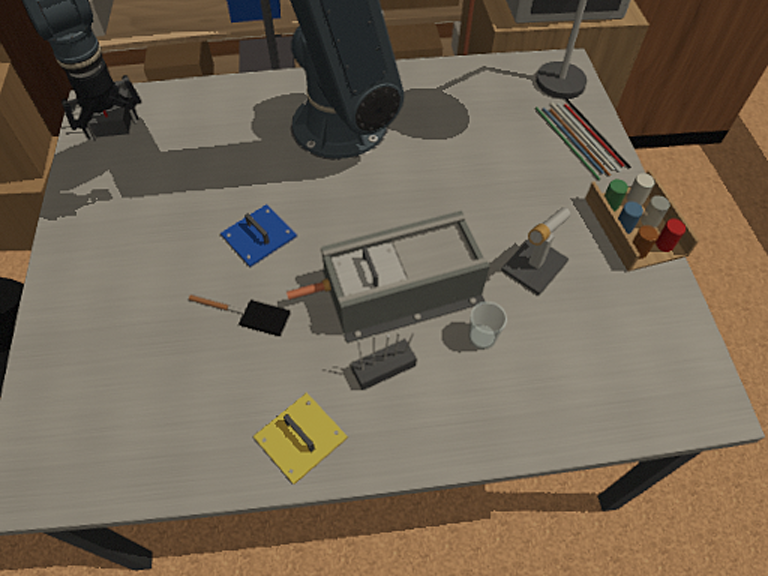

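The top view shows the box with rim corners near (425,269), (440,354), (280,384) and (263,305) in the 1.5x picture. The grey hatch is at its right end, with the handle from about (390,300) to (402,338). The torch, tumbler, marver and mandrel block stand around it.

Run:
```python
from h import *
im=vision.get_image('top')
c=ray(im,np.array([[425,269],[440,354],[280,384],[263,305]])/1.5,110)
print(c.round(0)); 
print([np.linalg.norm(c[i]-c[(i+1)%4]).round(0) for i in range(4)])
g=cv2.cvtColor(im['frame'],cv2.COLOR_RGB2GRAY)
x0,y0,x1,y1=246,192,280,232
sub=g[y0:y1,x0:x1]; m=(sub<85).astype(np.uint8)
n,l,s,ce=cv2.connectedComponentsWithStats(m); print(s[1:],ce[1:]+[x0,y0])
k=1+s[1:,4].argmax(); ys,xs=np.where(l==k)
r=cv2.minAreaRect(np.c_[xs+x0,ys+y0].astype(np.float32)); b=ray(im,cv2.boxPoints(r),128)
print(r,b.round(0)); print(b.mean(0))
# box axis from rim
e=((c[3]-c[0])+(c[2]-c[1]))[:2]; print('yaw of box y',np.arctan2(e[1],e[0])-np.pi/2, c.mean(0))
```

```text
[[622. -48. 110.]
 [467. -71. 110.]
 [419. 220. 110.]
 [563. 250. 110.]]
[np.float64(158.0), np.float64(295.0), np.float64(147.0), np.float64(304.0)]
[[11  7  9 27 59]] [[260.54237288 212.13559322]]
((260.8962097167969, 212.02256774902344), (27.106021881103516, 2.9315290451049805), 77.7352294921875) [[569.  27. 128.]
 [570.  19. 128.]
 [499.   5. 128.]
 [497.  13. 128.]]
[533.6409079   16.11441191 128.        ]
yaw of box y 0.17890676020218277 [517.8597855   87.80969137 110.        ]
```

Call:
servo_tool(deltas=[[0.264,0.41,0,0,0,-0.019],[0.528,0.823,0,0,0,-0.0376],[0.528,0.823,0,0,0,-0.0376],[0.528,0.823,0,0,0,-0.0376],[0.528,0.823,0,0,0,-0.0376]], claw=0.3)

```text
clock: 0.78
tcp_pos: [295.9, -355.1, 404.6]
orientation: [0.0, 0.996, 0.095, -0.0]
ft_force: [0.1, -0.0, 0.0]
opening: 59.8
grip_force: 0.0
```

Call:
servo_tool(deltas=[[0.264,0.41,0,0,0,0],[0.528,0.823,0,0,0,0],[0.528,0.823,0,0,0,0],[0.528,0.823,0,0,0,0],[0.528,0.823,0,0,0,0]])

```text
clock: 1.4
tcp_pos: [374.9, -232.2, 404.5]
orientation: [0.0, 0.996, 0.094, -0.0]
ft_force: [1.0, -0.0, 0.4]
opening: 59.7
grip_force: 0.0
```

Call:
servo_tool(deltas=[[0.264,0.41,0,0,0,0],[0.528,0.823,0,0,0,0],[0.528,0.823,0,0,0,0],[0.528,0.823,0,0,0,0],[0.528,0.823,0,0,0,0]])

```text
clock: 2.02
tcp_pos: [454.0, -109.0, 404.6]
orientation: [0.0, 0.996, 0.094, -0.0]
ft_force: [-0.5, -0.3, 0.3]
opening: 59.5
grip_force: 0.0
```

Call:
servo_tool(deltas=[[0.264,0.41,0,0,0,0],[0.528,0.823,0,0,0,0],[0.528,0.823,0,0,0,0],[0.528,0.823,0,0,0,0],[0.528,0.823,0,0,0,0]])

```text
clock: 2.65
tcp_pos: [533.0, 14.2, 404.7]
orientation: [0.0, 0.996, 0.094, -0.0]
ft_force: [-0.4, -0.3, 0.0]
opening: 59.8
grip_force: 0.0
```

Run:
```python
from h import *
im=vision.get_image('wrist'); save(im,'w1.png',s=1.5); print(im['origin'],im['attitude'],im['fx'])
s=manip.read_state(); print(s['tcp_pos'],s['orientation'],s['opening'],s['ft_force'])
```

```text
[599.96004321  27.15562097 374.20538323] [ 0.76337248 -0.10471193  0.08661681 -0.6315025 ] 274.361966606942
[532.95349924  14.19013073 404.80999517] [ 9.35577642e-05  9.95596102e-01  9.37462680e-02 -1.74716555e-04] 59.7989162498733 [-0.62772809 -0.04094185 -0.75489715]
```

View pics/w1.png

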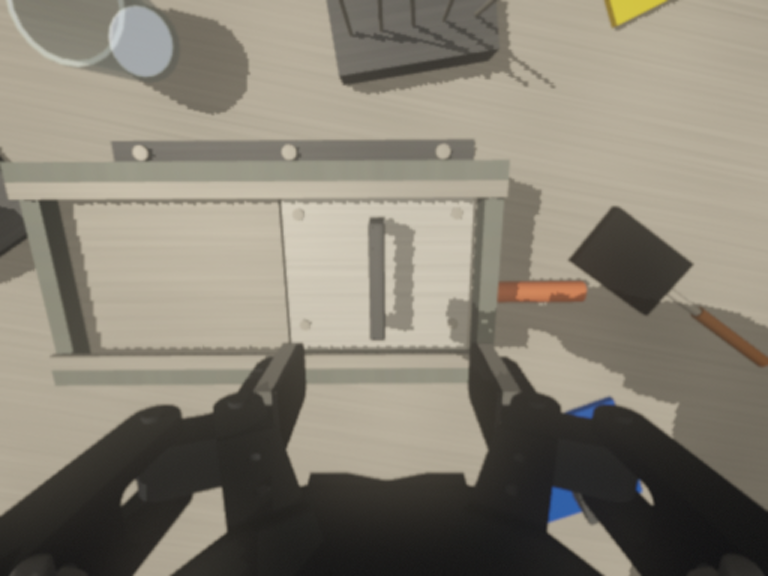

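The wrist view shows the handle bar from (377,219) to (378,340) in the 1.5x picture. The inner lip edges are near row 201 and row 353, and the channels lie almost level in the picture.

Run:
```python
from h import *
im=vision.get_image('wrist')
b=ray(im,np.array([[370,219],[384,219],[385,339],[371,340]])/1.5,128)
print(b.round(1),b.mean(0).round(1))
l=ray(im,np.array([[10,201],[505,185],[57,381],[470,381],[57,355],[470,353],[100,201.5],[470,199]])/1.5,113)
print(l.round(1)); 
for i in (2,4,6):
  e=l[i]-l[i+1]; print('yaw',np.arctan2(e[1],e[0])-np.pi/2)
t=b[0]+b[1]-b[2]-b[3]; print('bar yaw',np.arctan2(t[1],t[0]))
# end rails z=106 : outer/inner edges at y -154/-145
r=ray(im,np.array([[472,300],[497,300],[505,160]])/1.5,106); print(r.round(1))
th=.19; ex=np.array([np.cos(th),np.sin(th)]); ey=np.array([-ex[1],ex[0]])
c=b.mean(0)[:2]; 
for n,a in (('lips',l),('rail',r)): print(n,np.c_[(a[:,:2]-c)@ex,(a[:,:2]-c)@ey-77].round(1))
```

```text
[[572.1  31.7 128. ]
 [573.7  23.5 128. ]
 [498.5   8.7 128. ]
 [496.1  17.4 128. ]] [535.1  20.3 128. ]
[[539.4 253.  113. ]
 [606.4 -46.  113. ]
 [418.4 227.5 113. ]
 [472.3 -57.1 113. ]
 [438.6 227.1 113. ]
 [493.1 -51.9 113. ]
 [549.6 198.6 113. ]
 [594.2 -26.9 113. ]]
yaw 0.18727475988543163
yaw 0.1928163845587898
yaw 0.1954277836493954
bar yaw 0.1903740394755331
[[528.7 -45.9 106. ]
 [531.9 -62.7 106. ]
 [621.2 -44.  106. ]]
lips [[  48.1  150.6]
 [  57.5 -155.6]
 [ -75.5  148.5]
 [ -76.3 -141.2]
 [ -55.7  144.2]
 [ -54.9 -140. ]
 [  47.9   95.3]
 [  49.1 -134.6]]
rail [[ -18.8 -140.9]
 [ -18.9 -157.9]
 [  72.4 -156.4]]
```

Call:
servo_tool(deltas=[[0.013,0.037,-0.2,0,0,0],[0.013,0.037,-0.4,0,0,0],[0.013,0.037,-0.6,0,0,0],[0.013,0.037,-0.75,0,0,0],[0.013,0.037,-0.845,0,0,0]])

```text
clock: 3.38
tcp_pos: [535.0, 20.3, 277.2]
orientation: [-0.0, 0.996, 0.094, -0.0]
ft_force: [0.6, -0.1, -0.1]
opening: 59.5
grip_force: 0.0
```

Call:
servo_tool(deltas=[[0,0,0,0,0,0],[0,0,0,0,0,0],[0,0,0,0,0,0],[0,0,0,0,0,0],[0,0,0,0,0,0]], claw=1, newtons=50)

```text
clock: 4.0
tcp_pos: [535.9, 21.2, 279.0]
orientation: [0.0, 0.996, 0.095, 0.001]
ft_force: [-1.6, -1.8, 6.7]
opening: 9.0
grip_force: 49.4
```

Call:
servo_tool(deltas=[[0,0,0.03,0,0,0],[0,0,0.06,0,0,0],[0,0,0.087,0,0,0],[0,0,0.087,0,0,0],[0,0,0.087,0,0,0]])

```text
clock: 4.62
tcp_pos: [535.5, 21.2, 290.8]
orientation: [-0.0, 0.996, 0.095, -0.0]
ft_force: [0.1, -0.4, -3.1]
opening: 8.6
grip_force: 49.0
```

Call:
servo_tool(deltas=[[-0.015,0.06,0,0,0,0],[-0.03,0.12,0,0,0,0],[-0.04,0.18,0,0,0,0],[-0.052,0.24,0,0,0,0],[-0.064,0.3,0,0,0,0]])

```text
clock: 5.25
tcp_pos: [525.8, 67.0, 291.0]
orientation: [-0.0, 0.995, 0.095, 0.0]
ft_force: [0.8, 0.5, -2.9]
opening: 8.6
grip_force: 49.0
```

Free. Continuing.

Call:
servo_tool(deltas=[[-0.025,0.13,0,0,0,0],[-0.05,0.26,0,0,0,0],[-0.075,0.39,0,0,0,0],[-0.1,0.52,0,0,0,0],[-0.122,0.63,0,0,0,0]])

```text
clock: 5.88
tcp_pos: [515.8, 127.1, 290.9]
orientation: [-0.013, 0.993, 0.118, -0.002]
ft_force: [-1.5, -1.7, -4.5]
opening: 8.6
grip_force: 49.0
```

Call:
servo_tool(deltas=[[0,0,-0.015,0,0,0],[0,0,-0.03,0,0,0],[0,0,-0.03,0,0,0],[0,0,-0.03,0,0,0],[0,0,-0.03,0,0,0]])

```text
clock: 6.5
tcp_pos: [515.5, 126.9, 287.1]
orientation: [-0.013, 0.993, 0.117, -0.002]
ft_force: [-7.2, 5.0, 6.8]
opening: 8.6
grip_force: 50.1
```

Call:
servo_tool(deltas=[[0,0,0,0,0,0],[0,0,0,0,0,0],[0,0,0,0,0,0],[0,0,0,0,0,0],[0,0,0,0,0,0]], claw=0.5)

```text
clock: 7.12
tcp_pos: [516.0, 126.7, 286.4]
orientation: [-0.012, 0.993, 0.117, -0.002]
ft_force: [-0.1, 0.2, -0.0]
opening: 42.9
grip_force: 0.0
```

Call:
servo_tool(deltas=[[0,0,0.2,0,0,0],[0,0,0.4,0,0,0],[0,0,0.6,0,0,0],[0.05,-0.3,0.6,0,0,0],[0.1,-0.6,0.6,0,0,0]], claw=1)

```text
clock: 7.75
tcp_pos: [531.1, 36.1, 376.9]
orientation: [-0.012, 0.993, 0.118, -0.001]
ft_force: [-0.1, 0.2, 0.3]
opening: -0.0
grip_force: 0.0
```

Run:
```python
from h import *
s=manip.read_state(); print(s['tcp_pos'],s['ft_force'])
im=vision.get_image('wrist'); save(im,'w2.png',s=1.5)
np.save('w2.npy',im,allow_pickle=True)
th=.192; ex=np.array([np.cos(th),np.sin(th)]); ey=np.array([-ex[1],ex[0]])
O=np.array([535.,20.])+77*ey-3*ex
W=lambda x,y,z:[*(O+x*ex+y*ey),z]
print('O',O,'pivot',W(-30,-82,76), 'pix*1.5',(proj(im,[W(-30,-82,76),W(28,-82,76),W(51,-135,82),W(51,-19,82)])*1.5).round())
```

```text
[531.10027862  36.10448902 376.94120903] [-0.08577785  0.2028917   0.28541888]
O [517.36179196  95.01262305] pivot [np.float64(503.5605023542454), np.float64(8.794733926292253), 76] pix*1.5 [[426. 324.]
 [432. 242.]
 [520. 211.]
 [336. 202.]]
```

View pics/w2.png

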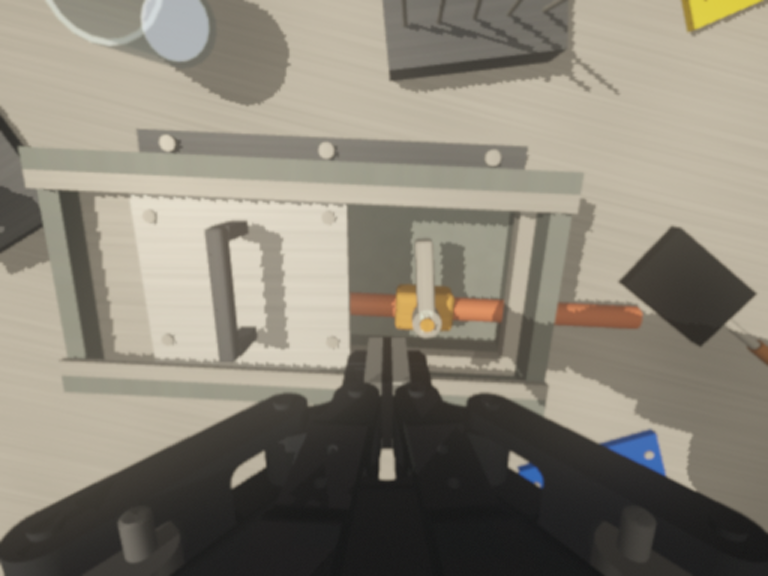

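The well is open and the lever shows from the pivot at (427,322) to its tip at (424,240). The hatch sits short of the far stop, and the arm tilted near the end of the slide, so I'm checking the joints and measuring the hatch.

Run:
```python
from h import *
s=manip.read_state(); print('q',s['qpos'].round(3))
im=np.load('w2.npy',allow_pickle=True).item()
th=.192; ex=np.array([np.cos(th),np.sin(th)]); ey=np.array([-ex[1],ex[0]])
O=np.array([517.4,95.])
def bx(px,z):
    p=ray(im,np.array(px)/1.5,z)[:,:2]; return p.round(1).tolist(),np.c_[(p-O)@ex,(p-O)@ey].round(1).tolist()
print('lever pivot/tip',bx([[427,322],[424,241]],76))
print('hatch edges',bx([[348,205],[348,350],[132,197],[155,360]],98))
print('handle top',bx([[206,230],[230,228],[236,357],[219,360]],136))
print('lips',bx([[30,187],[580,212],[65,362],[520,380]],113))
print('rails',bx([[570,250],[535,250],[42,250],[70,250]],106))
print('tool yaw',rot(s['orientation'])[:,0],rot(s['orientation'])[:,2])
```

```text
q [ 0.055  0.264 -0.051  1.26   0.022  2.962]
lever pivot/tip ([[505.2, 8.6], [559.6, 25.4]], [[-28.4, -82.5], [28.1, -76.4]])
hatch edges ([[572.7, 77.0], [481.2, 57.3], [546.4, 203.8], [442.4, 181.1]], [[50.8, -28.2], [-42.7, -30.1], [49.3, 101.3], [-57.2, 98.8]])
handle top ([[546.5, 142.1], [550.6, 130.1], [479.3, 117.0], [475.0, 126.1]], [[37.6, 40.6], [39.2, 28.1], [-33.3, 28.8], [-35.6, 38.6]])
lips ([[541.3, 251.3], [600.9, -50.3], [436.2, 228.9], [494.9, -51.3]], [[53.2, 148.8], [54.3, -158.5], [-54.1, 146.9], [-50.0, -139.3]])
rails ([[579.0, -55.6], [574.2, -36.0], [503.4, 249.9], [507.5, 233.4]], [[31.7, -159.6], [30.7, -139.4], [15.9, 154.8], [16.7, 137.7]])
tool yaw [ 9.72660250e-01  2.32232715e-01 -6.24239619e-05] [-0.00527625  0.0218298  -0.99974778]
```

The last joint had reached its range, so I'll yaw away from that limit, straighten the tool, and push the handle the rest of the way with closed fingers.

Call:
servo_tool(deltas=[[0,0,0,-0.0017,-0.0004,0.018],[0,0,-0.15,-0.0035,-0.0008,0.035],[0,0,-0.35,-0.0035,-0.0008,0.035],[0,0,-0.5,-0.0035,-0.0008,0.035],[0,0,-0.613,-0.0035,-0.0008,0.035]])

```text
clock: 8.43
tcp_pos: [530.7, 36.7, 283.4]
orientation: [-0.001, 0.974, 0.226, -0.002]
ft_force: [-0.1, -0.5, 1.6]
opening: 0.1
grip_force: 0.0
```

Call:
servo_tool(deltas=[[-0.02,0.1,0,0,0,0],[-0.04,0.2,0,0,0,0],[-0.06,0.3,0,0,0,0],[-0.08,0.4,0,0,0,0],[-0.095,0.49,0,0,0,0]])

```text
clock: 9.05
tcp_pos: [516.4, 111.5, 284.8]
orientation: [-0.001, 0.974, 0.226, -0.002]
ft_force: [0.3, -5.6, 0.6]
opening: -0.1
grip_force: 3.9
```

Call:
servo_tool(deltas=[[-0.007,0.035,0,0,0,0],[-0.014,0.07,0,0,0,0],[-0.021,0.105,0,0,0,0],[-0.028,0.14,0,0,0,0],[-0.035,0.175,0,0,0,0]])

```text
clock: 9.68
tcp_pos: [511.5, 136.6, 284.6]
orientation: [-0.001, 0.974, 0.226, -0.002]
ft_force: [1.5, -4.0, 3.3]
opening: 0.0
grip_force: 1.8
```

Call:
servo_tool(deltas=[[-0.004,0.02,0,0,0,0],[-0.007,0.04,0,0,0,0],[-0.011,0.055,0,0,0,0],[-0.014,0.07,0,0,0,0],[-0.014,0.07,0,0,0,0]])

```text
clock: 10.3
tcp_pos: [509.1, 146.9, 284.5]
orientation: [-0.001, 0.974, 0.226, -0.002]
ft_force: [-0.7, -5.1, 4.7]
opening: 0.0
grip_force: 2.5
```

Call:
servo_tool(deltas=[[0.02,-0.1,0,0,0,0],[0.05,-0.25,0.15,0,0,0],[0.1,-0.5,0.4,0,0,0],[0.16,-0.7,0.4,0,0,0],[0.2,-0.95,0.4,0,0,0]])

```text
clock: 10.92
tcp_pos: [539.6, 3.1, 344.8]
orientation: [-0.001, 0.974, 0.226, -0.001]
ft_force: [0.5, 0.6, -0.7]
opening: -0.1
grip_force: 0.0
```

Call:
servo_tool(deltas=[[0.05,-0.05,0,0,0,0],[0.093,-0.1,0,0,0,0],[0.093,-0.1,0,0,0,0],[0.093,-0.1,0,0,0,0],[0.093,-0.1,0,0,0,0]])

```text
clock: 11.55
tcp_pos: [553.1, -9.9, 344.4]
orientation: [-0.001, 0.974, 0.226, -0.002]
ft_force: [-0.2, -0.2, 0.0]
opening: -0.1
grip_force: 0.0
```

Run:
```python
from h import *
s=manip.read_state(); print(s['tcp_pos'],s['ft_force'],s['qpos'].round(2))
im=vision.get_image('wrist'); save(im,'w3.png',s=1.5)
im=vision.get_image('scene'); save(im,'s3.png',crop=(190,120,350,250),s=4)
```

```text
[553.07325525  -9.86095968 344.44907498] [-0.22409794 -0.20682747  0.01459155] [-0.02  0.31 -0.06  1.2   0.    2.67]
```

View pics/w3.png

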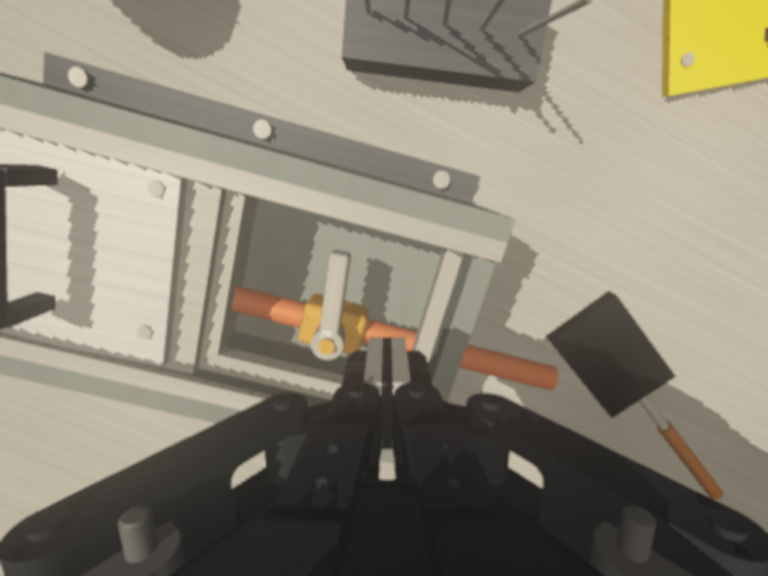

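The well is fully uncovered. The lever runs from the pivot at (326,345) to its tip at (338,253), and the fingers are on its -y side. I'm lowering beside it.

Call:
servo_tool(deltas=[[0,0,-0.2,0,0,0],[0,0,-0.4,0,0,0],[0,0,-0.55,0,0,0],[0,0,-0.65,0,0,0],[0,0,-0.7,0,0,0]])

```text
clock: 12.28
tcp_pos: [553.2, -10.4, 238.9]
orientation: [-0.001, 0.974, 0.226, -0.002]
ft_force: [0.4, -0.4, 0.4]
opening: 0.3
grip_force: 0.0
```

Run:
```python
from h import *
s=manip.read_state(); print(s['tcp_pos'],s['ft_force'])
th=.192; ex=np.array([np.cos(th),np.sin(th)]); ey=np.array([-ex[1],ex[0]]); O=np.array([518.5,95.])
p0=s['tcp_pos'][:2]
for a in np.arange(0,1.58,.157):
    f=np.array([-30,-82])+40*np.array([np.cos(a),np.sin(a)])+19*np.array([np.sin(a),-np.cos(a)])
    w=O+f[0]*ex+f[1]*ey
    print(a.round(2),f.round(1),((w-p0)/150).round(3))
```

```text
[553.19947468 -10.40981731 238.93813937] [ 0.42404414 -0.35943121  0.36284337]
0.0 [  10. -101.] [-0.037  0.054]
0.16 [ 12.5 -94.5] [-0.029  0.1  ]
0.31 [ 13.9 -87.7] [-0.029  0.146]
0.47 [ 14.3 -80.8] [-0.035  0.192]
0.63 [ 13.5 -73.9] [-0.049  0.237]
0.78 [ 11.7 -67.2] [-0.069  0.278]
0.94 [  8.9 -60.8] [-0.096  0.316]
1.1 [  5.1 -55. ] [-0.128  0.349]
1.26 [  0.5 -49.8] [-0.165  0.377]
1.41 [ -5.  -45.5] [-0.206  0.399]
1.57 [-11. -42.] [-0.25   0.414]
```

Call:
servo_tool(deltas=[[-0.03,0.06,0,0,0,0],[-0.029,0.1,0,0,0,0],[-0.029,0.146,0,0,0,0],[-0.035,0.192,0,0,0,0],[-0.049,0.237,0,0,0,0]])

```text
clock: 12.9
tcp_pos: [546.1, 25.4, 239.8]
orientation: [-0.001, 0.974, 0.226, -0.001]
ft_force: [0.7, -3.9, 1.5]
opening: -0.1
grip_force: 2.0
```

Call:
servo_tool(deltas=[[-0.02,0.041,0,0,0,0],[-0.047,0.079,0,0,0,0],[-0.079,0.112,0,0,0,0],[-0.116,0.14,0,0,0,0],[-0.14,0.152,0,0,0,0]])

```text
clock: 13.52
tcp_pos: [524.6, 48.2, 239.5]
orientation: [-0.001, 0.974, 0.226, -0.002]
ft_force: [2.1, -2.3, 0.5]
opening: -0.0
grip_force: 1.6
```

Call:
servo_tool(deltas=[[-0.03,0.006,0,0,0,0],[-0.06,0.01,0,0,0,0],[-0.08,0.008,0,0,0,0],[-0.09,0.006,0,0,0,0],[-0.1,0.004,0,0,0,0]])

```text
clock: 14.15
tcp_pos: [512.6, 48.9, 240.2]
orientation: [-0.001, 0.974, 0.226, 0.002]
ft_force: [19.0, 2.2, -11.9]
opening: -0.2
grip_force: 9.4
```

Call:
servo_tool(deltas=[[0.08,0.0,0,0,0,0],[0.08,0.0,0.2,0,0,0],[0.08,0,0.4,0,0,0],[0.08,0,0.6,0,0,0],[0.08,0,0.75,0,0,0]])

```text
clock: 14.78
tcp_pos: [521.4, 48.5, 352.9]
orientation: [-0.001, 0.974, 0.226, -0.003]
ft_force: [-0.3, 0.6, 0.2]
opening: 0.1
grip_force: 0.0
```

Run:
```python
from h import *
s=manip.read_state(); print(s['tcp_pos'],s['orientation'],s['ft_force'])
im=vision.get_image('wrist'); save(im,'w4.png',s=1.5); np.save('w4.npy',im,allow_pickle=True)
```

```text
[521.42481591  48.46242102 352.89081415] [-0.00137088  0.974177    0.22576757 -0.00251092] [-0.331766    0.63284171  0.20960774]
```

View pics/w4.png

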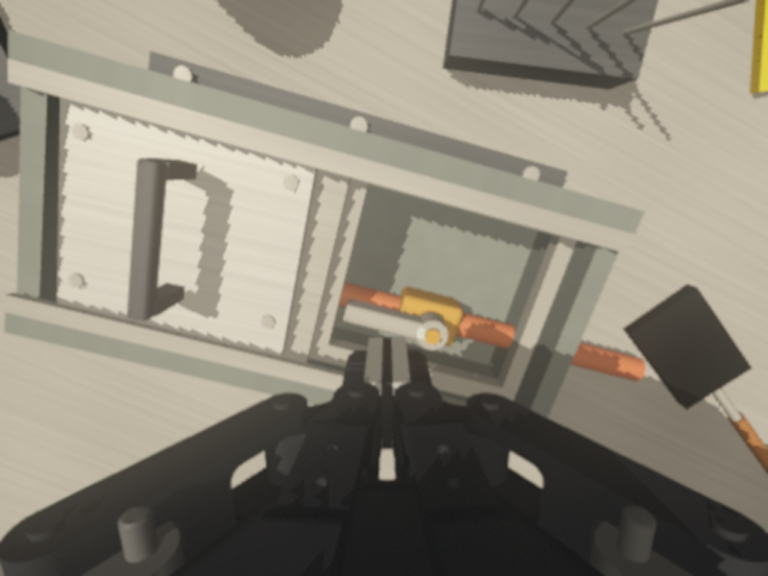

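The lever now points along the box, from the pivot at (432,333) to its tip at (350,312). I'm checking its angle and where the parked handle is.

Run:
```python
from h import *
im=np.load('w4.npy',allow_pickle=True).item(); th=.192; ex=np.array([np.cos(th),np.sin(th)]); ey=np.array([-ex[1],ex[0]]); O=np.array([518.5,95.])
def bx(px,z):
    p=ray(im,np.array(px)/1.5,z)[:,:2]; return np.c_[(p-O)@ex,(p-O)@ey].round(1).tolist()
l=np.array(bx([[432,333],[347,312]],76)); print(l,np.arctan2(*(l[1]-l[0])[::-1]))
print(bx([[140,159],[166,161],[153,319],[129,317]],136))
```

```text
[[-29.4 -81.6]
 [-29.8 -25.6]] 1.5779390624643101
[[36.5, 76.4], [38.6, 65.5], [-35.9, 62.9], [-37.9, 74.1]]
```

Call:
servo_tool(deltas=[[-0.05,0.33,0,0,0,0],[-0.1,0.66,0,0,0,0],[-0.151,0.99,0,0,0,0],[-0.151,0.99,0,0,0,0],[-0.151,0.99,-0.1,0,0,0]])

```text
clock: 15.45
tcp_pos: [499.2, 197.0, 336.7]
orientation: [-0.001, 0.974, 0.226, -0.002]
ft_force: [-0.2, -0.5, -0.4]
opening: 0.3
grip_force: 0.0
```

Call:
servo_tool(deltas=[[0,0,-0.1,0,0,0],[0,0,-0.2,0,0,0],[0,0,-0.3,0,0,0],[0,0,-0.353,0,0,0],[0,0,-0.353,0,0,0]])

```text
clock: 16.08
tcp_pos: [499.1, 196.7, 283.4]
orientation: [-0.001, 0.974, 0.226, -0.002]
ft_force: [0.3, -0.6, 0.6]
opening: -0.1
grip_force: 0.0
```

Call:
servo_tool(deltas=[[0.015,-0.08,0,0,0,0],[0.03,-0.16,0,0,0,0],[0.046,-0.235,0,0,0,0],[0.061,-0.315,0,0,0,0],[0.076,-0.393,0,0,0,0]])

```text
clock: 16.7
tcp_pos: [511.0, 137.1, 284.4]
orientation: [-0.001, 0.974, 0.226, -0.002]
ft_force: [0.1, 3.8, 2.4]
opening: 0.1
grip_force: 1.7
```

Call:
servo_tool(deltas=[[0.01,-0.05,0,0,0,0],[0.02,-0.1,0,0,0,0],[0.03,-0.155,0,0,0,0],[0.04,-0.21,0,0,0,0],[0.05,-0.262,0,0,0,0]])

```text
clock: 17.32
tcp_pos: [518.1, 98.0, 283.8]
orientation: [-0.001, 0.974, 0.226, -0.002]
ft_force: [-0.2, 1.2, -1.9]
opening: -0.1
grip_force: 0.6
```

Call:
servo_tool(deltas=[[0.01,-0.05,0,0,0,0],[0.02,-0.1,0,0,0,0],[0.03,-0.155,0,0,0,0],[0.04,-0.21,0,0,0,0],[0.05,-0.262,0,0,0,0]])

```text
clock: 17.95
tcp_pos: [525.7, 58.8, 284.0]
orientation: [-0.001, 0.974, 0.226, -0.002]
ft_force: [-0.6, 1.1, -1.0]
opening: -0.1
grip_force: 0.6
```

Call:
servo_tool(deltas=[[0.006,-0.03,0,0,0,0],[0.012,-0.06,0,0,0,0],[0.018,-0.09,0,0,0,0],[0.024,-0.12,0,0,0,0],[0.029,-0.15,0,0,0,0]])

```text
clock: 18.58
tcp_pos: [530.1, 36.6, 284.0]
orientation: [-0.001, 0.974, 0.226, -0.002]
ft_force: [-0.3, 2.1, -0.8]
opening: -0.1
grip_force: 0.7
```

Call:
servo_tool(deltas=[[0.003,-0.014,0,0,0,0],[0.005,-0.027,0,0,0,0],[0.006,-0.034,0,0,0,0],[0.006,-0.034,0,0,0,0],[0.006,-0.034,0,0,0,0]])

```text
clock: 19.2
tcp_pos: [530.6, 33.5, 284.6]
orientation: [-0.004, 0.974, 0.227, -0.001]
ft_force: [-3.3, 15.7, 5.9]
opening: 0.1
grip_force: 8.3
```

It is against the end stop. Backing off and looking.

Call:
servo_tool(deltas=[[-0.01,0.06,0,0,0,0],[-0.03,0.15,0,0,0,0],[-0.03,0.15,0.2,0,0,0],[-0.03,0.15,0.5,0,0,0],[-0.03,0.15,0.8,0,0,0]])

```text
clock: 19.82
tcp_pos: [526.2, 54.7, 405.3]
orientation: [-0.001, 0.974, 0.226, -0.002]
ft_force: [1.0, 0.4, 0.1]
opening: 0.0
grip_force: 0.0
```

Run:
```python
from h import *
im=vision.get_image('wrist'); a=cv2.resize(im['frame'][:280],None,fx=1.5,fy=1.5,interpolation=cv2.INTER_CUBIC)
np.save('w5.npy',im,allow_pickle=True); cv2.imwrite('pics/w5.png',a[:,:,::-1])
im=vision.get_image('scene'); save(im,'s5.png',crop=(190,120,350,250),s=4)
```

```text
(no output)
```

View pics/w5.png

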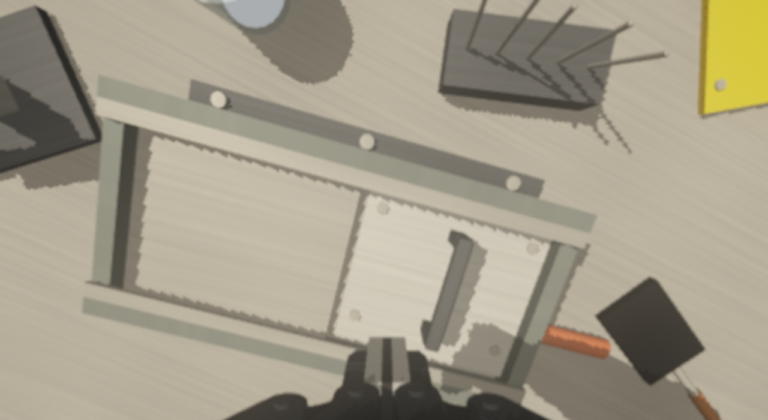

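View pics/s5.png

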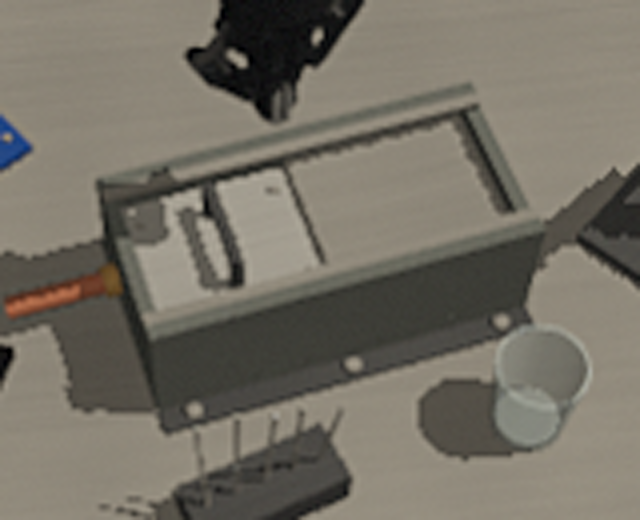

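The views show the hatch in its recess with a thin seam to the deck from (362,193) to (331,333), and the bystanders are untouched. I'll do one numeric check of height and tilt.

Run:
```python
from h import *
im=np.load('w5.npy',allow_pickle=True).item(); th=.192; ex=np.array([np.cos(th),np.sin(th)]); ey=np.array([-ex[1],ex[0]]); O=np.array([518.5,95.])
def bx(px,z):
    p=ray(im,np.array(px)/1.5,z)[:,:2]; return np.c_[(p-O)@ex,(p-O)@ey].round(1).tolist()
print('bar',bx([[456,234],[474,240],[438,349],[425,345]],128))
print('screws',bx([[383,208],[355,315],[532,248],[494,350]],90))
print('seam',bx([[362,195],[331,333]],90))
im2=np.load('w2.npy',allow_pickle=True).item()
p=ray(im2,np.array([[150,216],[329,217],[333,342],[168,340]])/1.5,98)[:,:2]; print('screws parked',np.c_[(p-O)@ex,(p-O)@ey].round(1).tolist())
```

```text
bar [[41.4, -72.3], [40.7, -83.8], [-33.1, -83.8], [-32.6, -74.9]]
screws [[41.6, -26.4], [-38.4, -26.6], [42.1, -134.0], [-38.0, -133.9]]
seam [[46.2, -10.5], [-56.7, -12.8]]
screws parked [[37.4, 91.9], [42.1, -16.7], [-38.7, -20.0], [-43.3, 88.8]]
```

The screws form an even 80 x 107.5 mm rectangle at z 90, so the hatch is level and flush. It is centred at about y -80, within tolerance, so I'm handing in.

```bash
python3 -c "
from h import *
print(manip.finish_job())"
```

```text
the job is handed in; nothing more can be done
None
```

I turned the valve lever to its shut stop, slid the hatch back level and flush in its seat by my camera measurements, and handed the job in at about 20 s; no verdict came back.

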